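# Move the charged battery pack from the desk charger to the transport-box monitor

### The arm

A 7-joint arm with a two-finger parallel gripper is mounted at the origin on the work surface. World frame = base frame: x ahead of the robot, y to its left, z up, the work surface at z = 0. Lengths are in m, angles in degrees, forces in N, time in s.
With the tool pointing down it reaches from about 0.35 to 0.775 m from the base axis. Payload 3.1 kg.
Tool frame: the origin (TCP) lies on the centre line of the jaws, within the pads' length; the fingertips stand 17 mm ahead of it and the grasp point (between the pads) lies 2 mm behind it (robot.tip_reach is the distance from the TCP to the fingertips, in m); z points along the fingers, y is the direction in which the jaws open and shut (so a half turn about z gives the same grasp; the last joint's range is limited). The gripper opens to 85 mm and grips with 20 to 120 N. Pads are 22 mm wide; open, the fingers measure 114 mm over their backs; the gripper's body (76 mm by 85 mm) begins 54 mm behind the grasp point. The pads swing forward as they close: fully open they stand 13 mm farther back than shut.
Start: joints at [69.23, 17.813, 0.802, 86.603, -0.252, 75.585, -1.558], TCP at [0.173, -0.522, 0.248] pointing down, gripper open.
Joint ranges: [-154.91, 154.91], [-16.99, 109.72], [-72.82, 74.43], [7.12, 147.25], [-82.49, 262.49], [11.32, 116.49], [-174.64, 174.64]. Speed limits (degrees/s): [159.86, 159.86, 180, 180, 180, 180, 180].

### API

Orientations are given as [roll, pitch, yaw] about the fixed x, y, z axes, in that order (R = Rz(yaw) Ry(pitch) Rx(roll)).
In Python, from station import robot, fingers, vision, workorder, recognise gives the robot as it stands. Calls block until the motion is done:
- robot.move_to(position, orientation): joint-space move of the TCP to a pose.
- robot.line_to(position, orientation=None, velocity=0.15, f_stop=None): straight line of the TCP; orientation=None keeps the orientation; velocity is the mean speed in m/s. With f_stop (N) it stops when the force on the tool has changed by that much, and returns True; else False.
- robot.move_j(angles): joint-space move.
- fingers.gripper_to(opening, force=None): opening from 0.0 (shut) to 1.0 (fully open); force is the grip in N (None keeps the last); returns when the fingers have stopped.
- robot.pause(seconds).
- robot.inverse_kinematics(position, orientation): joint angles nearest the present ones, or None.
- vision.grab_frame(name): name is "scene" or "top" or "wrist"; returns the picture (400x640x3 uint8, red, green, blue); there is no depth.
- vision.calibration(name): a dict with "mtx" (3x3 intrinsics, pixels), "k1" (the pictures are not rectified: a ray, as slopes to the right and down, at radius r is drawn at 1 + k1 r^2 times it, then the intrinsics apply), "extrinsics" (4x4, takes a point from world to camera coordinates); the wrist camera has in their place "T_tool_cam" (4x4, takes a point from camera to tool coordinates, whose origin is the TCP and whose axes are the flange's). Camera axes: x right, y up, looking along -z (the intrinsics and any distortion apply to the point x, -y, -z); pixel columns grow to the right and rows downward; lengths in m; the calibration is good to about 2 mm. A picture is of the moment at which its call begins: read the wrist's pose just before it. calibration takes no time and is no camera call.
A pose or a line that the arm cannot do raises robot.PlanningError and nothing moves.
- workorder.close_job(): hands the job in, once; it reports no verdict.
Trained networks look in the newest picture that a camera, given by its name, has taken for a name from the list of things; names that differ only in an ending like _2 or _b are one class to them, and where a whole thing is asked for, a point or a joint stands for the part that bears it (a point fixed in the world has none). Each returns a list of dicts, best first, with "p" (0 to 1); they miss things now and then, are a little off and sometimes report something else, mostly with a low value. They report only what shows in the picture. A call takes as long as a camera call. They do not tell look-alikes from the thing itself.
- recognise(label, camera): "rect" ([centre column, centre row, width, height] in pixels, round what is visible of it).
Readings, each from a call of its own:
- robot.current_time_s(): time.
- robot.current_joint_positions(): joint angles.
- robot.current_dq(): joint speeds.
- robot.current_joint_torque(): joint torques, N m.
- robot.current_tool_pos(): TCP position.
- robot.current_eef_rot(): TCP orientation.
- robot.current_contact_force(): force on the tool from outside, world axes, zero at the start.
- robot.current_torque(): the same for the moment, N m.
- robot.current_finger_gap(): opening from 0.0 (shut) to 1.0 (fully open).
Only numpy, scipy, OpenCV 4.12 (cv2) and the standard library are available. Lean on these libraries where they do the work, as an engineer would, in place of code of your own. Each camera call takes 0.05 s, during which the arm holds its last target.

### The job

Move the charged battery pack from the low dark desk charger to the transport-box temperature monitor: press the charger's release key so that the pack springs out, draw it out of its slide, then slide it into the monitor's slide until its catch clicks shut behind it, fully home. Work gently: never lean hard on the key or force, wrench or ram the pack in either slide (20 N is plenty), and do not shift or tip the label roll, stapler, mouse and carton around them. Let go and move clear at the end.

Things in the scene. Friction and masses are not known exactly. Their poses are not given: they have to be found in the camera images.
- pack_center (a point): Battery pack: grey upright block, 56 long (x) by 36 wide (y), 52 high, 0.18 kg. Its lowest 7 mm is a dovetail foot, 47 wide at the bottom, 40 at its top; the plain shell above is grasped across y. This point: its middle in plan, 34 above its underside. x is the way it slides in (along the slide's x in both slides), z up.
- charger: Desk charger, fixed: low dark block 180 x 130 x 20 high, aluminium dovetail channel on top, end block (54 high) at x = 42 to 74. Origin on the table, under the middle of a pack at the channel's dead stop; x along the slide, inwards; the mouth looks to -x; y to the left. The pack leaves towards -x: its middle must reach x = -96 or less before it can be lifted out.
- charger_floor (a point): Middle of the charger's channel floor, 20 above the charger's origin, same axes. From here: rails x = -50 to 30, flared mouth -66 to -50, 11 high above the floor, 73 over all; floor from x = -105; the pack has about 1 mm of play each way. Underside of the pack rests on this floor. Pack's middle at x = -2 when caught, -16 when sprung out.
- charger_key (a point): Middle of the top of the charger's release key, grey, ribbed, 22 (x) by 18 (y), right (-y) of the rails near the mouth: 36 back, 66 right, 32 above the charger's origin. Pressed straight down 6.5 mm against a spring (2 N at first, 4 N at the bottom) it lowers the catch; from about 5 mm down the pack springs out. It springs back up.
- charger_catch (a joint): Travel of the charger's key and catch tooth (one part), m: 0 = up, tooth 5 mm above the floor; 0.0065 = fully down, tooth below the floor. The tooth is on the channel's middle line at x = -46 to -30, sloped towards the mouth, steep behind a caught pack.
- charger_pusher (a joint): Sprung pusher in the charger's stop, m: 0 = fully in (pack at the dead stop), about 0.002 with the pack caught, 0.016 = fully out (pack sprung out). Pushes with 10 N when in, 6 N when out.
- monitor: Temperature monitor of a transport box, fixed: pale housing 235 x 150 x 32 high, display head (90 high) at x = 81 to 115. A dark plate on it, the shoe, bears the same channel, key, tooth and pusher as the charger. Origin on the table, axes as for the charger; nominally under the middle of a pack at the dead stop.
- monitor_floor (a point): Nominal middle of the shoe's channel floor, 40 above the monitor's origin, same axes and same offsets as for the charger's floor (plate from x = -107). But the shoe is clamped up to 9 mm further in or out along x (not measured; it stays put) and all its features with it, so the last stretch is found by feel.
- monitor_catch (a joint): Travel of the monitor's catch tooth and key, m, as in the charger: 0 = up. The entering foot meets the tooth with the pack's middle at about x = -74 and holds it 3 to 5 mm down; it jumps back to 0 when the pack is home at x = -2 (all plus the shoe's shift): the click. The pusher is met at x = -16, pushing on then takes 8 to 18 N. Let go before the click, the pack is pushed back, loose.
- label_roll: Bystander: paper label roll standing on end, 56 across, 40 high; origin under its middle.
- stapler: Bystander: stapler 120 x 34 x 44; origin under its middle.
- mouse: Bystander: black computer mouse 105 x 60 x 34; origin under its middle.
- carton: Bystander: cardboard carton 90 x 70 x 60; origin under its middle.
Things that resemble listed ones, but are neither listed nor needed, are in the scene too. Leave any pink or yellow look-alike of the charger alone.

How it is judged (in metres and radians):
On the way, in this order (a step that is already met when the one before it is completed fails the run):
1. the charger's key has been pressed and the pack has sprung out against the open catch, still in the charger's slide (value of joint charger_pusher above 0.011 m and x of pack_center in the frame of charger above -0.06 m and z of pack_center in the frame of charger below 0.058 m), for 0.05 s.
2. the pack has been drawn clear of the charger (distance between pack_center and charger above 0.12 m), for 0.1 s.
At the end, for the whole second after the job is handed in: The pack stands upright (within 0.08 rad) in the monitor's slide, within 5 mm of its middle line, between 14 mm short of and 10 mm past its nominal place (the shoe's shift allowed for), with the catch tooth up behind it (monitor_catch below 1.5 mm), at rest and let go (value of joint monitor_catch below 0.0015 m and x of pack_center in the frame of monitor between -0.014 and 0.01 m and y of pack_center in the frame of monitor between -0.005 and 0.005 m and z of pack_center in the frame of monitor between 0.07 and 0.078 m and angle between pack_center's own z axis and vertical below 0.08 rad and linear speed of pack below 0.02 m/s); the robot touches nothing.
It fails at once if the pack pressed against the monitor with more than 45 N (contact force between pack and monitor above 45 N).
It fails at once if the pack pressed against the charger with more than 45 N (contact force between pack and charger above 45 N).
It fails at once if the robot presses on the charger with more than 30 N (contact force between the arm and charger above 30 N).
It fails at once if the robot presses on the monitor with more than 30 N (contact force between the arm and monitor above 30 N).
It fails at once if the label roll, stapler, mouse or carton pushed more than 25 mm or tipped (distance of any of label_roll, stapler, mouse, carton from where it was at the start of the episode above 0.025 m or angle between any of label_roll, stapler, mouse, carton's own z axis and vertical above 0.35 rad).
It also fails if it takes over 72 s, if anything falls off the work surface, if the arm or the gripper's body presses on something with over 40 N, if the wrist force passes 120 N, or if a joint passes its speed limit or range.

## Working session

There is one attempt and no reset: what is moved stays moved. The work goes in short steps, each a Python script; the robot and the scene stay as the last script left them, time stands still between calls to the robot, and variables do not carry over. Pictures are saved under pics/ and viewed, and the job is handed in when it is done.

```bash
ls; mkdir -p pics; python3 - <<'E'
from station import robot, fingers, vision, workorder, recognise
import cv2
for n in ["scene","top","wrist"]:
    im=vision.grab_frame(n); cv2.imwrite(f"pics/{n}0.png",im[:,:,::-1])
    c=vision.calibration(n); print(n,{k:(v.tolist() if hasattr(v,'tolist') else v) for k,v in c.items()})
    for l in ["pack_center","charger","charger_key","monitor","label_roll","stapler","mouse","carton","charger_floor","monitor_floor","monitor_catch"]:
        try: print(l,[(round(d['p'],2),[round(float(x)) for x in d['rect']]) for d in recognise(l,n)][:4])
        except Exception as e: print(l,e)
print(robot.current_time_s())
E
```

```text
pics
scene {'mtx': [[366.05188675582366, 0.0, 314.4362649500811], [0.0, 366.05188675582366, 199.593188978638], [0.0, 0.0, 1.0]], 'k1': -0.04733599208905321, 'extrinsics': [[-0.6134089732023952, 0.7897632825892013, 0.001840942343634994, 0.20542127625337142], [-0.559377006667304, -0.43611116114759685, 0.7049144767519119, 0.2550199026115625], [0.5575184266073276, 0.4313710845622643, 0.709289920552143, -1.5858569716229067], [0.0, 0.0, 0.0, 1.0]]}
pack_center [(0.85, [327, 233, 15, 21])]
charger [(0.74, [279, 160, 53, 40]), (0.7, [488, 276, 53, 62]), (0.69, [413, 219, 57, 52]), (0.66, [322, 238, 56, 52])]
charger_key [(0.4, [211, 174, 18, 11]), (0.37, [415, 206, 21, 18])]
monitor [(0.65, [210, 193, 74, 56])]
label_roll [(0.7, [258, 219, 19, 19])]
stapler [(0.55, [289, 193, 24, 29]), (0.29, [189, 155, 33, 21])]
mouse [(0.88, [403, 271, 22, 32])]
carton [(0.87, [188, 154, 32, 22])]
charger_floor [(0.82, [414, 218, 56, 49]), (0.65, [487, 277, 55, 55]), (0.59, [323, 240, 52, 58])]
monitor_floor []
monitor_catch [(0.72, [321, 239, 60, 63])]
top {'mtx': [[416.0328150973333, 0.0, 320.62081503166
[... 1065 characters left out ...]
05, 11, 29]), (0.37, [418, 174, 18, 8])]
wrist {'mtx': [[339.19222262853987, 0.0, 322.28908297599764], [0.0, 339.19222262853987, 202.84243586413223], [0.0, 0.0, 1.0]], 'k1': -0.02918879605770235, 'T_tool_cam': [[2.342083918855253e-05, 0.9604068201082053, 0.2786013986704056, 0.0708666181100531], [0.9999997446018126, -0.00022150304713374356, 0.0006795091655622564, 0.0004696171656616288], [0.0007143162956732177, 0.27860131160143903, -0.9604065800098337, -0.1251722895371092], [0.0, 0.0, 0.0, 1.0]]}
pack_center []
charger [(0.62, [52, 23, 104, 46])]
charger_key []
monitor []
label_roll []
stapler []
mouse []
carton []
charger_floor [(0.75, [52, 26, 103, 43])]
monitor_floor []
monitor_catch []
1.8
```

```bash
python3 - <<'E'
import cv2
a=cv2.imread('pics/scene0.png');cv2.imwrite('pics/s0.png',cv2.resize(a[110:330,140:540],(800,440),interpolation=cv2.INTER_CUBIC))
a=cv2.imread('pics/top0.png');cv2.imwrite('pics/t0.png',cv2.resize(a[110:310,140:540],(800,400),interpolation=cv2.INTER_CUBIC))
E
```

```text
(no output)
```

View pics/s0.png

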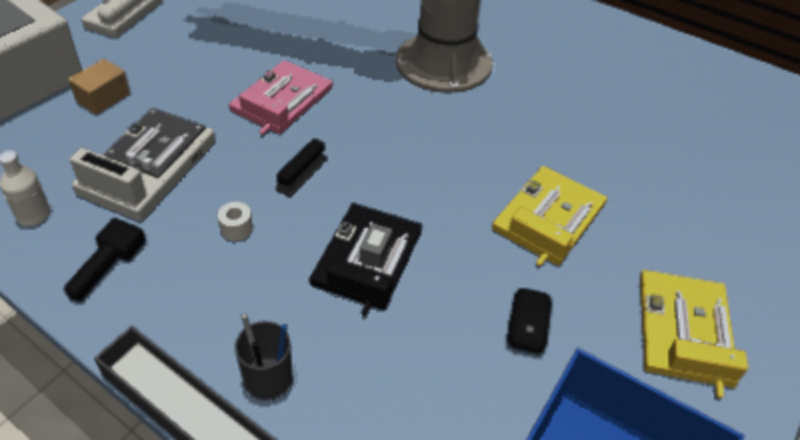

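View pics/t0.png

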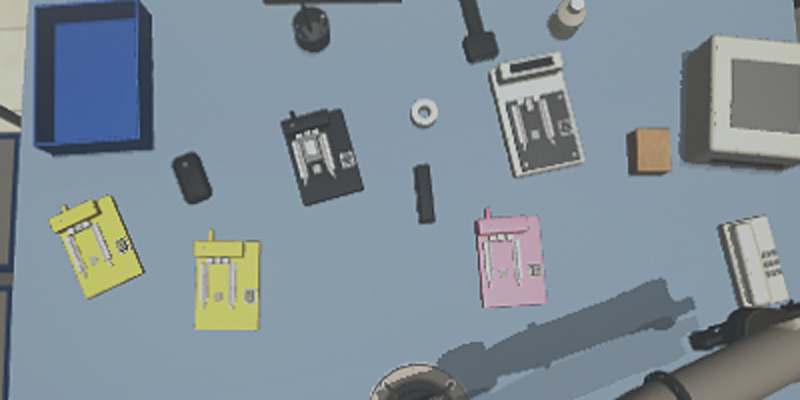

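The scene picture shows the dark charger holding the grey pack at about (323,238) in the full image. In the top view it is at about (299,188), and the pale monitor with its dark shoe is at about (408,167). The yellow and pink pieces are decoys. Next I compute rough poses and look with the wrist camera.

```bash
cat > h.py <<'E'
from station import robot, fingers, vision, workorder, recognise
import cv2, numpy as np
from scipy.spatial.transform import Rotation as R
from scipy.optimize import least_squares
def rpy2R(o): return R.from_euler('xyz',o,degrees=True).as_matrix()
def undist(c,uv):
    K=np.array(c['mtx']); d=np.array([(uv[0]-K[0,2])/K[0,0],(uv[1]-K[1,2])/K[1,1]]); s=d.copy()
    for _ in range(30): s=d/(1+c['k1']*(s@s))
    return s
def ray(c,T,uv):
    "T = world->cam"
    s=undist(c,uv); Ti=np.linalg.inv(T); d=Ti[:3,:3]@np.array([s[0],-s[1],-1.]); return Ti[:3,3],d
def onplane(c,T,uv,z):
    o,d=ray(c,T,uv); return o+d*(z-o[2])/d[2]
def proj(c,T,P):
    P=np.atleast_2d(P); q=P@T[:3,:3].T+T[:3,3]; s=np.stack([q[:,0]/-q[:,2],-q[:,1]/-q[:,2]],1)
    s=s*(1+c['k1']*(s**2).sum(1,keepdims=True)); K=np.array(c['mtx'])
    return s*[K[0,0],K[1,1]]+[K[0,2],K[1,2]]
def wristT(p,o,c=None):
    c=c or vision.calibration('wrist'); T=np.eye(4);T[:3,:3]=rpy2R(o);T[:3,3]=p
    return np.linalg.inv(T@np.array(c['T_tool_cam']))
def shot(name,fn):
    p=robot.current_tool_pos();o=robot.current_eef_rot(); im=vision.grab_frame('wrist')
    cv2.imwrite(f'pics/{fn}.png',im[:,:,::-1]); np.savez(f'pics/{fn}.npz',p=p,o=o); return p,o
def loadT(fn):
    d=np.load(f'pics/{fn}.npz'); return wristT(d['p'],d['o'])
E
python3 - <<'E'
from h import *
c=vision.calibration('top');T=np.array(c['extrinsics'])
f=lambda x,y:(x/2+140,y/2+110)
for n,uv,z in [('pack',(316,145),.072),('ch key',(347,159),.032),('chBRcorner',(363,190),.02),('chBLcorner',(307,205),.02),('chTL',(281,120),.02),
 ('monkey',(565,127),.05),('monBR',(583,163),.032),('monBL',(516,176),.032),('monTL',(489,68),.032),('roll',(424,112),.04),('stapler',(425,193),.044),('mouse',(192,178),.03),('carton',(649,151),.06)]:
    print(n,onplane(c,T,f(*uv),z).round(3))
print(robot.current_tool_pos(),robot.current_eef_rot(),robot.tip_reach)
E
```

```text
pack [0.544 0.199 0.072]
ch key [0.522 0.138 0.032]
chBRcorner [0.458 0.105 0.02 ]
chBLcorner [0.429 0.221 0.02 ]
chTL [0.609 0.276 0.02 ]
monkey [ 0.58  -0.312  0.05 ]
monBR [ 0.507 -0.35   0.032]
monBL [ 0.482 -0.21   0.032]
monTL [ 0.712 -0.162  0.032]
roll [ 0.617 -0.023  0.04 ]
stapler [ 0.447 -0.021  0.044]
mouse [0.486 0.46  0.03 ]
carton [ 0.526 -0.48   0.06 ]
[ 0.17344708 -0.52195571  0.24829599] [1.79998748e+02 9.51561945e-04 1.83828663e+01] 0.017
```

```bash
python3 - <<'E'
from h import *
robot.move_to([0.52,0.19,0.26],[180,0,17]); shot('wrist','c1')
robot.move_to([0.50,0.16,0.20],[180,0,17]); shot('wrist','c2')
print(robot.current_joint_positions(),robot.current_time_s())
robot.move_to([0.58,-0.27,0.27],[180,0,12]); shot('wrist','m1')
robot.move_to([0.55,-0.28,0.21],[180,0,12]); shot('wrist','m2')
print(robot.current_joint_positions(),robot.current_time_s())
E
```

```text
[  24.8932367    29.16413382  -62.91811442   93.29270165   26.80210155
   74.13607175 -115.62635819] 5.075
[ 59.6354496   38.79495669 -59.19054398  77.15560541  32.89244517
  81.83553734 -76.0213032 ] 7.175
```

View pics/c1.png

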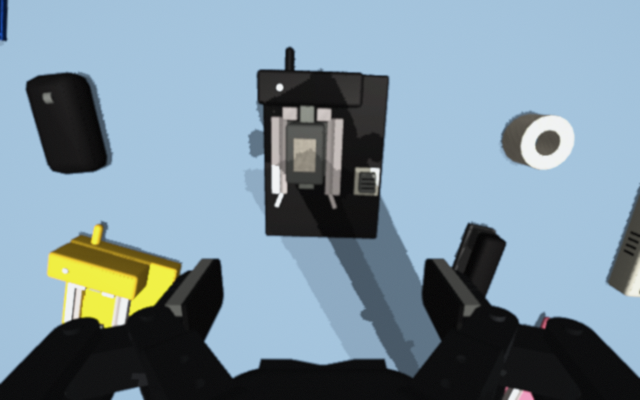

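View pics/c2.png

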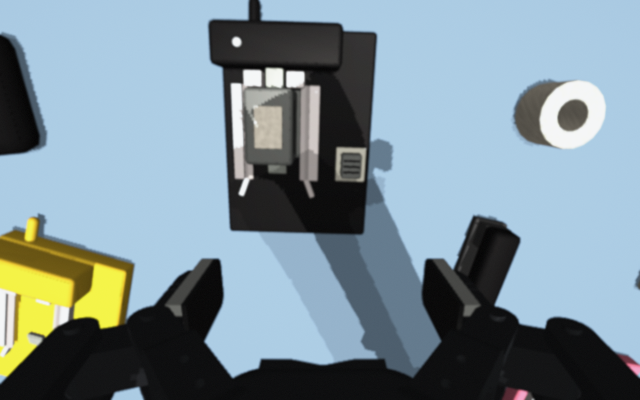

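View pics/m1.png

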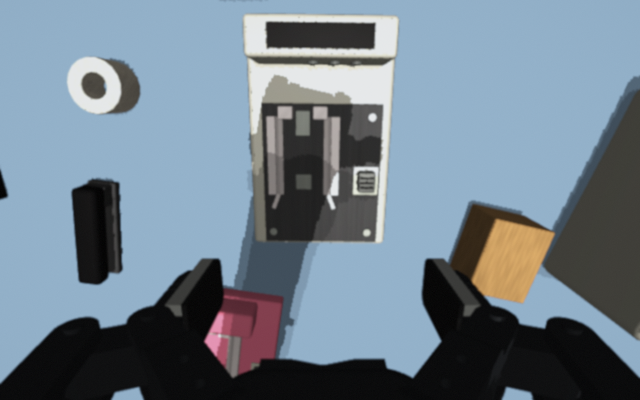

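View pics/m2.png

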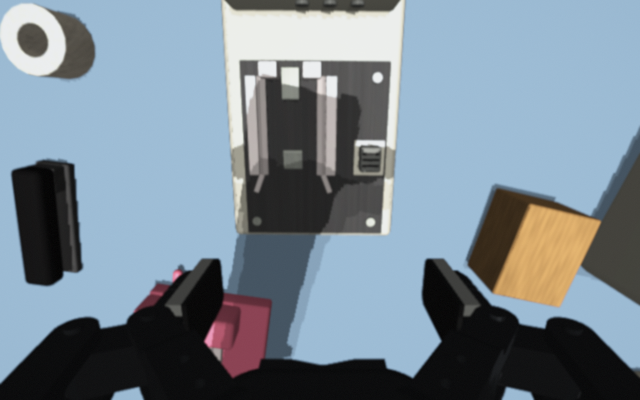

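```bash
python3 - <<'E'
import cv2
def crop(n,x0,y0,x1,y1,s):
    a=cv2.imread(f'pics/{n}.png')[y0:y1,x0:x1]; a=cv2.convertScaleAbs(a,alpha=1.6,beta=20)
    a=cv2.resize(a,None,fx=s,fy=s,interpolation=cv2.INTER_CUBIC)
    for x in range((x0+9)//10*10,x1,10): cv2.line(a,((x-x0)*s,0),((x-x0)*s,12 if x%50 else 24),(0,0,255),1)
    for y in range((y0+9)//10*10,y1,10): cv2.line(a,(0,(y-y0)*s),(12 if y%50 else 24,(y-y0)*s),(0,0,255),1)
    cv2.imwrite(f'pics/{n}z.png',a)
crop('c2',200,10,390,240,4 if 0 else 2)
crop('c1',250,60,400,250,3)
crop('c2',200,50,390,240,3)
crop('m2',220,40,410,240,3)
E
```

```text
(no output)
```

View pics/c2z.png

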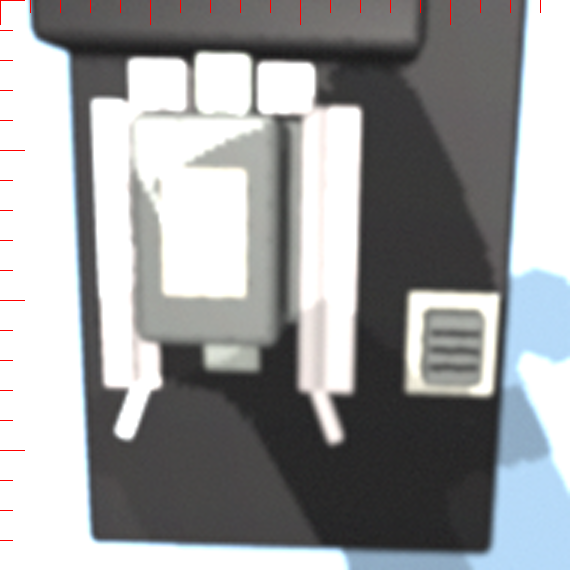

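View pics/c1z.png

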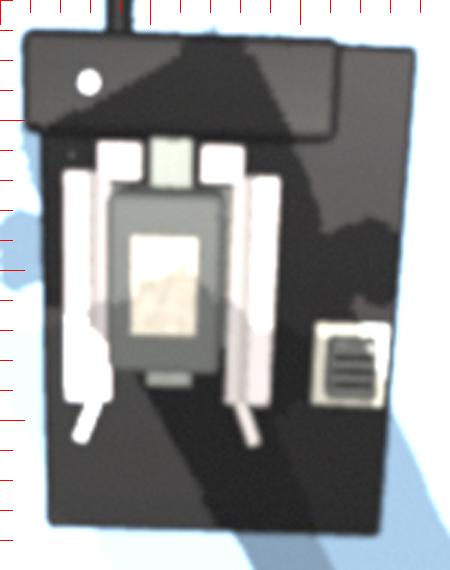

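View pics/m2z.png

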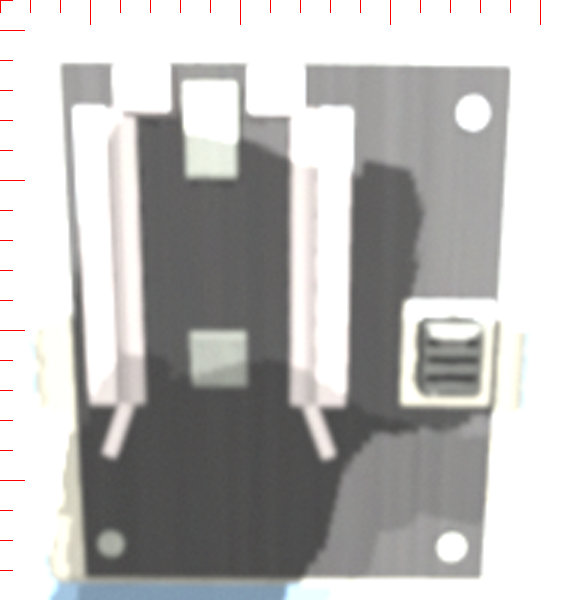

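```bash
python3 - <<'E'
import cv2
def crop(n,x0,y0,x1,y1,s):
    a=cv2.imread(f'pics/{n}.png')[y0:y1,x0:x1]; a=cv2.convertScaleAbs(a,alpha=1.3,beta=10)
    a=cv2.resize(a,None,fx=s,fy=s,interpolation=cv2.INTER_CUBIC)
    cv2.imwrite(f'pics/{n}z.png',a)
crop('m1',240,90,400,250,3)
E
```

```text
(no output)
```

View pics/m1z.png

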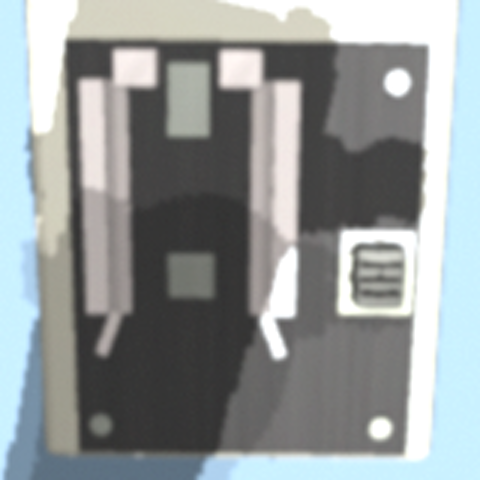

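```bash
cat > fit.py <<'E'
from h import *
C=vision.calibration('wrist')
def fit(feats,x0,front,zf):
    # feats: {shot:(offx,offy,[(local xyz rel. floor, zoom px, w)])} ; front: {shot:[L,R]}
    Ts={s:loadT(s) for s in feats}
    def res(v,parts=False):
        x,y,yaw,z,yl,yr=v; r=[]
        Rz=rpy2R([0,0,yaw])
        for s,(ox,oy,L) in feats.items():
            L2=L+[((front[0],yl,0),front[1][s][0],.7),((front[0],yr,0),front[1][s][1],.7)]
            for P,q,w in L2:
                uv=np.array([ox+q[0]/3,oy+q[1]/3]); W=Rz@np.array(P)+[x,y,z]
                r.append(w*(proj(C,Ts[s],W)[0]-uv))
        return np.array(r) if parts else np.concatenate(r)
    so=least_squares(res,x0,loss='soft_l1',x_scale=[.01,.01,1,.01,.01,.01])
    return so.x,res(so.x,True)
def railf(LF,LN,RF,RN,key):
    return [((.03,.0365,.011),LF,1),((-.05,.0365,.011),LN,1),((.03,-.0365,.011),RF,1),((-.05,-.0365,.011),RN,1),((-.036,-.066,.012),key,.7)]
if __name__=='__main__':
    pk=lambda nl,nr,w=.5:[((-.03,.018,.052),nl,w),((-.03,-.018,.052),nr,w)]
    ch={'c2':(200,50,railf((92,99),(105,387),(361,106),(353,392),(453,347))),
        'c1':(250,60,railf((63,170),(64,403),(280,176),(271,406),(352,367)))}
    v,r=fit(ch,[.545,.2,17,.02,.04,-.09],(-.105,{'c2':[(92,541),(491,552)],'c1':[(48,525),(380,535)]}),.02)
    print('ch',v.round(4));print(r.round(1).tolist())
    mo={'m2':(220,40,railf((72,105),(90,405),(354,107),(347,405),(451,356))),
        'm1':(240,90,railf((79,79),(86,314),(301,82),(296,317),(379,275)))}
    v,r=fit(mo,[.614,-.259,12,.04,.04,-.09],(-.107,{'m2':[(87,578),(480,577)],'m1':[(80,454),(405,455)]}),.04)
    print('mo',v.round(4));print(r.round(1).tolist())
E
python3 fit.py
```

```text
ch [ 0.543   0.2124 15.3811  0.0198  0.046  -0.082 ]
[[0.3, 0.2], [0.1, -0.5], [-0.5, 0.1], [-0.1, -0.1], [0.6, 0.2], [0.0, 1.1], [0.1, 0.8], [-0.1, -0.1], [0.7, -1.5], [-0.5, -0.3], [-0.7, -0.8], [0.4, 0.3], [-0.1, 0.9], [-0.1, 0.5]]
mo [ 0.606  -0.2422 11.8071  0.0404  0.0428 -0.0791]
[[0.6, 0.4], [-0.1, 0.1], [-0.8, -0.0], [0.0, 0.4], [0.6, 0.5], [0.0, 0.2], [0.1, 0.8], [-0.3, -0.5], [0.2, -0.3], [-0.2, -0.9], [-0.2, -0.8], [0.6, 0.4], [-0.0, -0.4], [-0.2, -0.1]]
```

```bash
cat >> h.py <<'E'
CH=(0.5430,0.2124,15.38,0.020); MO=(0.6060,-0.2422,11.81,0.040)
def loc(F,p):
    "local coords relative to channel floor -> world"
    return rpy2R([0,0,F[2]])@np.array(p,float)+[F[0],F[1],F[3]]
E
python3 - <<'E'
from h import *
for n in ['top','scene']:
    c=vision.calibration(n);T=np.array(c['extrinsics'])
    im=cv2.imread(f'pics/{n}0.png'); s=4
    pts=[loc(F,p) for F in (CH,MO) for p in [(.03,.0365,.011),(-.05,.0365,.011),(.03,-.0365,.011),(-.05,-.0365,.011),(-.036,-.066,.012)]]+[loc(CH,(-.002+a,b,.052)) for a in(-.028,.028) for b in (-.018,.018)]
    uv=proj(c,T,pts); x0,y0=(250,130) if n=='top' else (180,140)
    w,h=(200,130) if n=='top' else (200,140)
    a=cv2.resize(im[y0:y0+h,x0:x0+w],None,fx=s,fy=s,interpolation=cv2.INTER_CUBIC)
    for u in uv: cv2.circle(a,tuple(int(round(k)) for k in ((u-[x0,y0]+.5)*s)),3,(0,0,255),1)
    cv2.imwrite(f'pics/{n}ov.png',a)
# feasibility
for nm,F,p,dz in [('key',CH,(-.036,-.066,.04),.017),('grasp',CH,(-.016,0,.034),0),('draw',CH,(-.12,0,.034),0),('lift',CH,(-.12,0,.134),0),('over',MO,(-.125,0,.134),0),('in',MO,(-.12,0,.034),0),('home',MO,(.005,0,.034),0)]:
    for y in (0,180):
        q=robot.inverse_kinematics(loc(F,p)+[0,0,dz],[180,0,F[2]-y]); print(nm,y,None if q is None else np.round(q))
E
```

```text
key 0 [  22.   39.  -57.   99.   36.   63. -121.]
key 180 [ 25.  42. -62.  99.  40.  65.  56.]
grasp 0 [  13.   42.  -54.   96.   38.   62. -128.]
grasp 180 [ 17.  46. -62.  96.  45.  66.  48.]
draw 0 [  20.   33.  -59.  112.   35.   54. -131.]
draw 180 [ 21.  35. -62. 112.  37.  56.  47.]
lift 0 [  25.   24.  -64.  106.   24.   65. -122.]
lift 180 [ 24.  23. -61. 106.  23.  64.  59.]
over 0 [ 68.  34. -62.  91.  31.  74. -76.]
over 180 [ 73.  40. -72.  91.  39.  78.  98.]
in 0 [ 65.  40. -57.  97.  37.  63. -81.]
in 180 [ 72.  50. -72.  97.  50.  72.  90.]
home 0 [ 50.  49. -53.  80.  40.  71. -85.]
home 180 [ 56.  59. -72.  79.  56.  81.  87.]
```

View pics/topov.png

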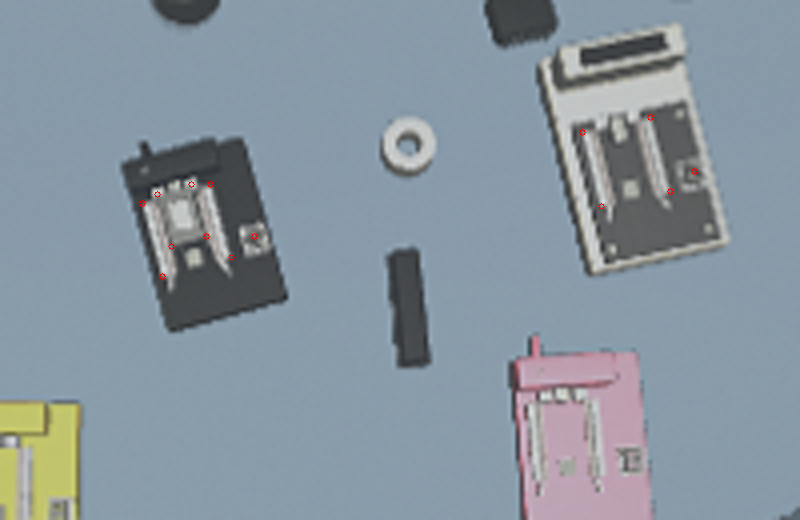

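View pics/sceneov.png

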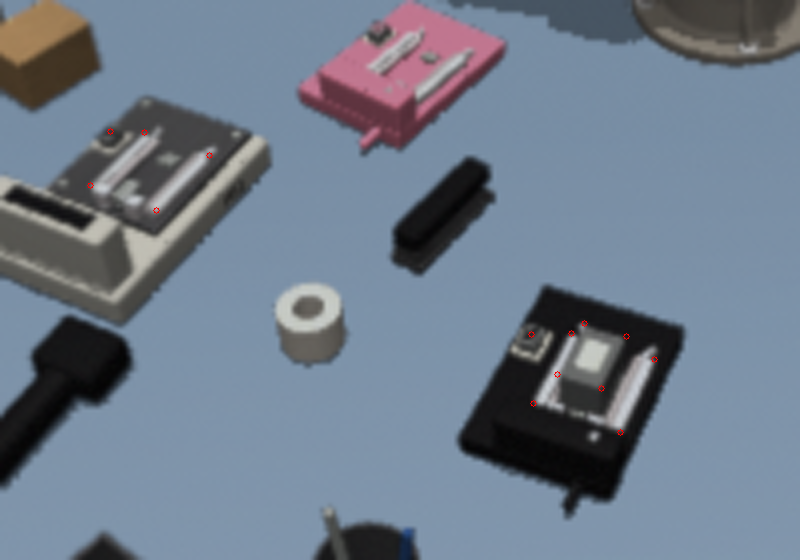

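The overlays agree with all three cameras: the rails and keys line up in both the top and scene views. Next I press the key.

```bash
python3 - <<'E'
from h import *
k=loc(CH,(-.036,-.066,.012)); o=[180,0,CH[2]]
fingers.gripper_to(0.0,30)
robot.move_to(k+[0,0,.080],o)
robot.line_to(k+[0,0,.023],o,velocity=.1)
print(robot.current_tool_pos(),robot.current_contact_force())
s=robot.line_to(k+[0,0,.017-.0075],o,velocity=.012,f_stop=7)
print(s,robot.current_tool_pos()-k,robot.current_contact_force())
robot.pause(.3); print(robot.current_tool_pos()-k,robot.current_contact_force())
robot.line_to(k+[0,0,.05],o,velocity=.06)
robot.line_to(k+[0,0,.13],o,velocity=.2)
robot.move_to([0.50,0.16,0.20],[180,0,17]);shot('wrist','c3'); print(robot.current_time_s())
E
```

```text
[0.52606854 0.13948759 0.05523963] [-0.17378632  0.79344009  0.40102199]
True [1.52648756e-04 3.39361620e-06 1.05723128e-02] [-0.59076274  0.17683604  4.17771791]
[ 1.54349560e-04 -5.67250305e-06  1.05200359e-02] [-0.29032321 -0.80770715  4.9986802 ]
13.2917
```

View pics/c3.png

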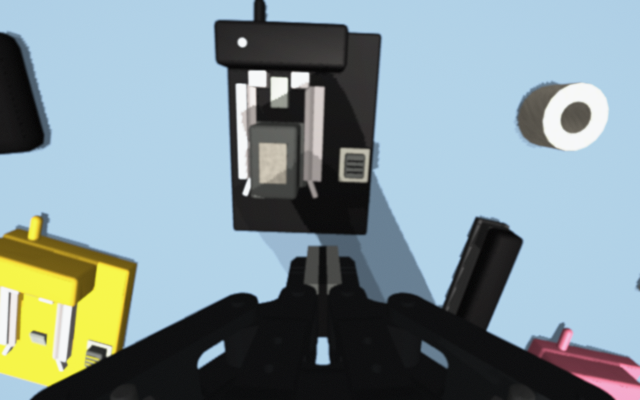

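The pack sprang out: its near top edge moved from row 164 to about row 198, and it is still between the rails. I locate it, then grasp and draw it.

```bash
python3 - <<'E'
from h import *
C=vision.calibration('wrist')
import cv2
for fn,pts in [('c3',[(273,198),(275,124),(250,160),(300,160)]),('c2',[(269,164),(268,89),(246,126),(293,126)])]:
    T=loadT(fn); 
    for uv in pts:
        w=onplane(C,T,uv,.072); print(fn,uv,(rpy2R([0,0,CH[2]]).T@(w-[CH[0],CH[1],0])*1e3).round(1))
a=cv2.imread('pics/c3.png')[60:220,220:380];cv2.imwrite('pics/c3z.png',cv2.resize(cv2.convertScaleAbs(a,alpha=1.6,beta=20),None,fx=3,fy=3,interpolation=cv2.INTER_CUBIC))
E
```

```text
c3 (273, 198) [-55.8  -0.1  72. ]
c3 (275, 124) [ 0.2 -2.  72. ]
c3 (250, 160) [-26.7  17.   72. ]
c3 (300, 160) [-25.6 -20.6  72. ]
c2 (269, 164) [-29.1  -0.1  72. ]
c2 (268, 89) [24.5 -0.2 72. ]
c2 (246, 126) [-1.6 16.2 72. ]
c2 (293, 126) [ -0.7 -18.   72. ]
```

View pics/c3z.png

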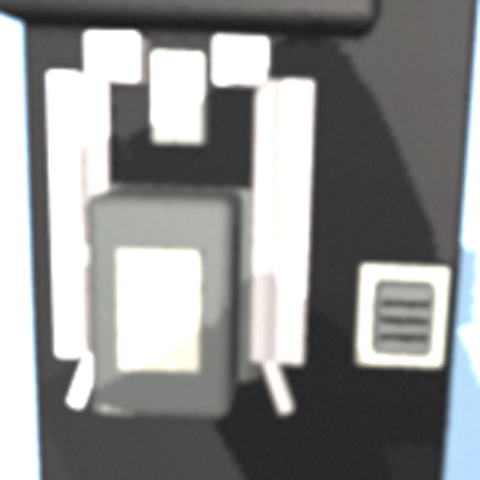

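```bash
python3 - <<'E'
from h import *
o=[180,0,CH[2]]; Rl=rpy2R([0,0,CH[2]])
fingers.gripper_to(1.0)
robot.move_to(loc(CH,(-.028,0,.134)),o)
robot.line_to(loc(CH,(-.028,0,.034)),o,velocity=.1,f_stop=8)
f0=Rl.T@robot.current_contact_force(); print('pre',f0.round(1), (Rl.T@(robot.current_tool_pos()-loc(CH,(0,0,0)))).round(4))
fingers.gripper_to(0.0,20)
print('gap',robot.current_finger_gap(),(Rl.T@robot.current_contact_force()).round(1),robot.current_torque())
shot('wrist','c4');print(robot.current_time_s())
E
```

```text
pre [-0.2  0.2 -0.2] [-0.0274  0.0003  0.0348]
gap 0.4213114458126286 [0.3 1.2 1.4] [0.0665061  0.03841772 0.0108337 ]
16.1583
```

View pics/c4.png

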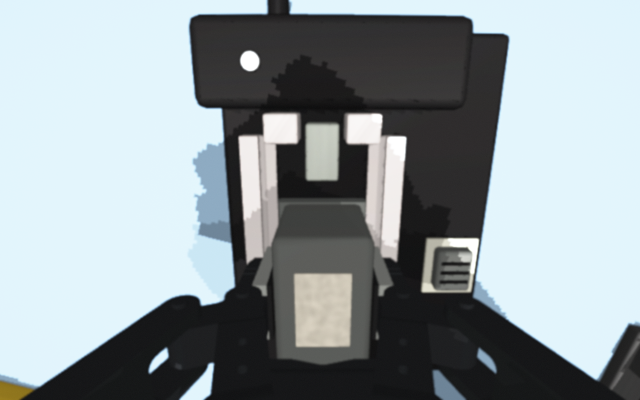

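```bash
python3 - <<'E'
from h import *
o=[180,0,CH[2]]; Rl=rpy2R([0,0,CH[2]])
rd=lambda t:print(t,(Rl.T@(robot.current_tool_pos()-loc(CH,(0,0,0)))*1e3).round(1),(Rl.T@robot.current_contact_force()).round(1),(Rl.T@robot.current_torque()).round(2))
fingers.gripper_to(0.0,45); rd('grip')
z=.0348
for x in (-.036,-.048,-.062,-.078,-.100,-.120):
    s=robot.line_to(loc(CH,(x,.0003,z)),o,velocity=.04,f_stop=12); rd(x)
    if s: print('STOP');break
else:
    robot.line_to(loc(CH,(-.120,.0003,.10)),o,velocity=.1); rd('up'); 
print(robot.current_finger_gap(),robot.current_time_s()); shot('wrist','c5')
E
```

```text
grip [-27.8   0.2  34.1] [-0.  -0.   0.7] [0.09 0.01 0.02]
-0.036 [-37.    0.4  34.6] [-0.7 -0.4  0.6] [0.11 0.12 0.02]
-0.048 [-49.    0.4  34.7] [-1.4  1.4  0.5] [ 0.22  0.19 -0.03]
-0.062 [-63.1   0.4  34.7] [-1.5  1.1 -0.2] [0.26 0.31 0.01]
-0.078 [-78.   -0.3  34.9] [-0.4 -0.3 -1.5] [ 0.04 -0.05  0.01]
-0.1 [-99.8   0.2  34.9] [ 0.7 -0.  -1.6] [-0.    0.03  0.02]
-0.12 [-119.8    0.2   34.9] [ 0.4 -1.  -2.5] [ 0.01 -0.06 -0.07]
up [-120.4   -0.    99.6] [-0.3  0.  -1.9] [-0.01  0.01  0.02]
0.4155818981278222 20.375
```

View pics/c5.png

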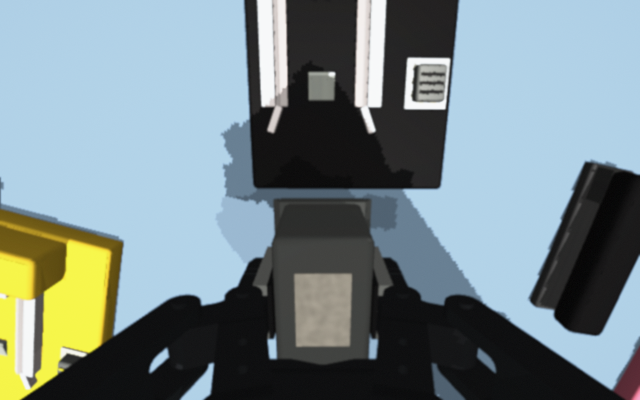

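The draw was smooth, with side forces of about 1.5 N or less. The pack hangs centred between the jaws, with its foot across columns 275–370. I move to the same relative pose in front of the monitor and compare the picture with this one.

```bash
python3 - <<'E'
from h import *
o=[180,0,CH[2]]; om=[180,0,MO[2]]
robot.line_to(loc(CH,(-.120,0,.15)),o,velocity=.15)
robot.move_to(loc(MO,(-.120,0,.15)),om)
robot.line_to(loc(MO,(-.120,0,.0996)),om,velocity=.1)
shot('wrist','m3'); print(robot.current_finger_gap(),robot.current_time_s(),robot.current_tool_pos()-loc(MO,(-.12,0,.0996)))
a=cv2.imread('pics/c5.png')[0:240,220:480];b=cv2.imread('pics/m3.png')[0:240,220:480]
cv2.imwrite('pics/cmp.png',cv2.resize(cv2.convertScaleAbs(np.hstack([a,b]),alpha=1.5,beta=10),(800,369),interpolation=cv2.INTER_CUBIC))
E
```

```text
0.41637146407951375 23.2667 [0.00069955 0.0001349  0.00070484]
```

View pics/cmp.png

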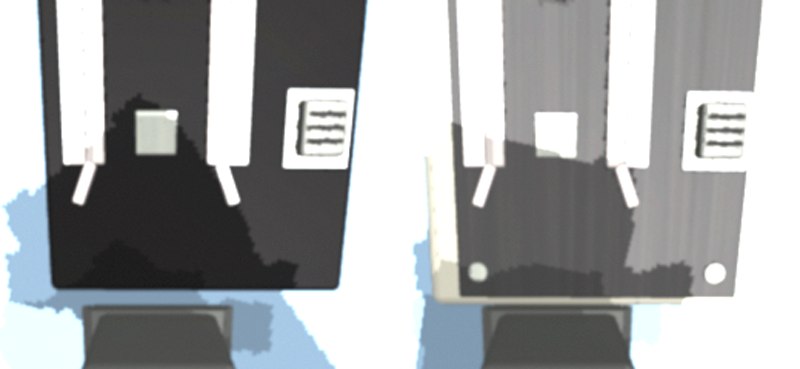

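View pics/m3.png

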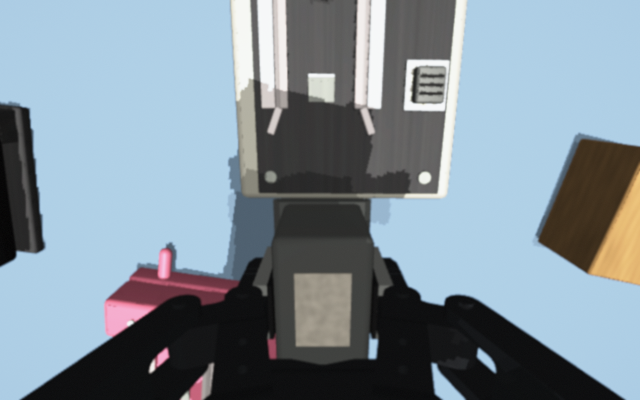

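The two views match within about 1 px (rail ends, columns and yaw), so the monitor estimate holds. I lower the pack onto the plate just ahead of the mouth and feel for the floor.

```bash
cat >> h.py <<'E'
om=[180,0,MO[2]]; RM=rpy2R(om[:2]+[0]) if 0 else rpy2R([0,0,MO[2]])
def rm(t):
    p=RM.T@(robot.current_tool_pos()-loc(MO,(0,0,0)))*1e3;f=RM.T@robot.current_contact_force()
    print(t,p.round(1),f.round(1),(RM.T@robot.current_torque()).round(2)); return p/1e3,f
E
python3 - <<'E'
from h import *
robot.line_to(loc(MO,(-.106,0,.06)),om,velocity=.08); rm('a')
robot.line_to(loc(MO,(-.106,0,.039)),om,velocity=.04,f_stop=6); rm('b')
s=robot.line_to(loc(MO,(-.106,0,.032)),om,velocity=.008,f_stop=3); p,f=rm(s)
robot.pause(.2);rm('rest')
print(robot.current_time_s()); shot('wrist','m4')
E
```

```text
a [-105.9    0.2   59.8] [-0.3 -0.7 -2.3] [0.02 0.05 0.05]
b [-1.059e+02  1.000e-01  3.900e+01] [ 0.8 -0.2 -1.9] [ 0.03  0.01 -0.03]
True [-106.1    0.    33.1] [-1.5 -0.5  4.9] [-0.04 -0.04 -0.01]
rest [-106.1   -0.    33. ] [0.7 0.3 5.3] [-0.08 -0.04  0.05]
25.525
```

View pics/m4.png

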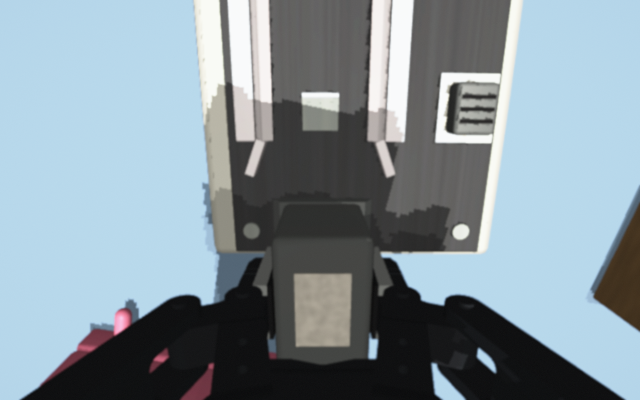

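```bash
python3 - <<'E'
from h import *
robot.line_to(loc(MO,(-.106,0,.0338)),om,velocity=.01); rm('lift')
for x in (-.095,-.086,-.078,-.072,-.066,-.058,-.048,-.036,-.024):
    s=robot.line_to(loc(MO,(x,0,.0338)),om,velocity=.03,f_stop=10); p,f=rm(x)
    if s: print('STOP');break
print(robot.current_finger_gap(),robot.current_time_s())
E
```

```text
lift [-106.5    0.2   33.2] [ 0.2  0.6 -1. ] [0.04 0.02 0.  ]
-0.095 [-94.8   0.2  33.7] [ 0.1  1.1 -1.4] [0.03 0.06 0.  ]
-0.086 [-85.8   0.1  33.8] [-0.3 -0.  -1.3] [-0.04 -0.    0.03]
-0.078 [-77.7   0.2  33.8] [ 0.2  1.  -1.8] [ 0.02 -0.01  0.01]
-0.072 [-71.6   0.1  33.9] [-0.7 -0.1 -1.2] [-0.   -0.02 -0.01]
-0.066 [-65.4   0.3  34.1] [-0.4  0.7 -0.2] [0.2  0.01 0.04]
-0.058 [-56.8   0.3  34.2] [1.  0.1 0.6] [ 0.21 -0.23  0.02]
-0.048 [-47.1   0.2  34. ] [0.9 0.1 0.5] [ 0.26 -0.22 -0.03]
-0.036 [-35.2   0.1  33.9] [1.  0.9 0.8] [ 0.27 -0.21 -0.01]
-0.024 [-23.2   0.1  34. ] [1.  1.  0.1] [ 0.25 -0.2  -0.01]
0.41347099266969617 30.0583
```

```bash
python3 - <<'E'
from h import *
fingers.gripper_to(0.0,70); rm('g')
x=-.022
while x<.006:
    s=robot.line_to(loc(MO,(x,0,.0338)),om,velocity=.015,f_stop=8); p,f=rm((round(x,4),s))
    if f[0]<-19: print('hi');break
    x+=.0015 if x<-.007 else .001
print(robot.current_finger_gap(),robot.current_time_s()); shot('wrist','m5')
E
```

```text
g [-23.7   0.1  34. ] [1.3 1.4 0.9] [ 0.25 -0.12 -0.01]
(-0.022, False) [-22.3  -0.1  33.7] [0.2 0.9 1. ] [ 0.16  0.12 -0.04]
(-0.0205, False) [-20.6  -0.1  33.7] [-1.4  0.9  0.5] [ 0.17  0.15 -0.03]
(-0.019, False) [-18.8  -0.1  33.8] [-0.7  0.4  0.9] [ 0.13  0.09 -0.03]
(-0.0175, False) [-17.2  -0.   33.9] [-0.5  0.7  0.5] [0.14 0.05 0.01]
(-0.016, False) [-15.8  -0.   33.8] [0.3 0.5 0.1] [ 0.08  0.03 -0.  ]
(-0.0145, False) [-15.7  -0.1  33.6] [-3.8  1.3  2.4] [0.24 0.94 0.01]
(-0.013, False) [-15.1  -0.2  33.4] [-6.   1.8  3.6] [0.2  1.31 0.  ]
(-0.0115, False) [-14.   -0.3  33.4] [-8.   0.4  3.4] [ 0.32  1.52 -0.01]
(-0.01, False) [-12.8  -0.2  33.4] [-7.1  1.2  4.9] [ 0.34  1.66 -0.02]
(-0.0085, False) [-11.5  -0.2  33.4] [-8.1  1.2  5.2] [ 0.28  1.76 -0.01]
(-0.007, False) [-10.2  -0.2  33.4] [-9.3  1.9  5. ] [ 0.33  1.82 -0.04]
(-0.006, False) [-9.4 -0.2 33.4] [-8.1  1.5  6.1] [ 0.36  1.89 -0.04]
(-0.005, False) [-8.5 -0.3 33.4] [-8.9  1.6  6. ] [ 0.35  1.99 -0.06]
(-0.004, False) [-7.7 -0.2 33.4] [-9.9  0.6  6.5] [ 0.39  2.04 -0.12]
(-0.003, False) [-6.8 -0.2 33.4] [-9.   1.8  7. ] [ 0.43  2.11 -0.06]
(-0.002, False) [-5.9 -0.2 33.5] [-9.2  2.   6.4] [ 0.4   2.17 -0.06]
(-0.001, False) [-5.  -0.2 33.5] [-10.1   0.8   6.1] [ 0.39  2.16 -0.07]
(0.0, False) [-4.2 -0.2 33.5] [-10.9   2.    7.1] [ 0.48  2.25 -0.03]
(0.001, False) [-3.1 -0.2 33.5] [-11.    2.3   7.2] [ 0.43  2.17 -0.05]
(0.002, False) [-2.4 -0.2 33.5] [-10.5   1.6   7.5] [ 0.47  2.33 -0.05]
(0.003, False) [-1.5 -0.2 33.5] [-11.    1.7   7.4] [ 0.44  2.4  -0.14]
(0.004, False) [-0.4 -0.3 33.5] [-10.5   2.2   7.2] [ 0.37  2.29 -0.04]
(0.005, False) [ 0.4 -0.3 33.4] [-11.8   2.    6.8] [ 0.41  2.37 -0.08]
0.41685137641624204 36.0583
```

View pics/m5.png

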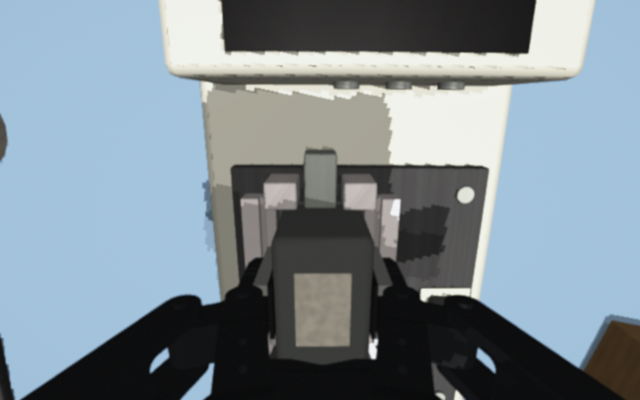

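```bash
python3 - <<'E'
from h import *
x=.006
while x<.016:
    s=robot.line_to(loc(MO,(x,0,.0338)),om,velocity=.015,f_stop=8); p,f=rm((round(x,4),s))
    if f[0]<-17: print('hi');break
    x+=.001
print(robot.current_finger_gap(),robot.current_time_s()); shot('wrist','m6')
E
```

```text
(0.006, False) [ 0.5 -0.3 33.5] [-13.7   3.3   9.1] [ 0.53  2.75 -0.11]
(0.007, False) [ 0.5 -0.3 33.5] [-14.7   3.2  10.9] [ 0.68  3.06 -0.11]
(0.008, False) [ 0.6 -0.2 33.5] [-17.4   3.4  11.7] [ 0.77  3.46 -0.14]
hi
0.41177916947278315 36.8583
```

View pics/m6.png

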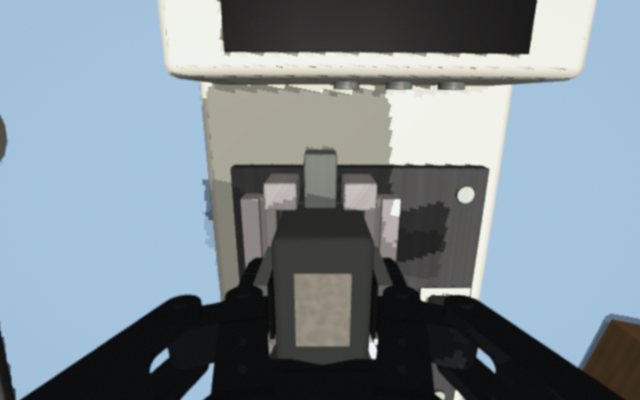

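TCP stops firmly at x ≈ +0.5 mm, 16 mm past where the pusher was met, so the pack is at the dead stop. I ease off while still gripping to see whether the tooth holds it.

```bash
python3 - <<'E'
from h import *
for x in (.004,.001,-.001,-.003,-.0045):
    s=robot.line_to(loc(MO,(x,0,.0338)),om,velocity=.02,f_stop=10); p,f=rm((x,s))
print(robot.current_time_s())
E
```

```text
(0.004, True) [-1.3 -0.3 33.5] [-4.1  0.9  5.4] [ 0.14  0.54 -0.05]
(0.001, False) [-1.4 -0.3 33.3] [-6.4  1.4  3.9] [ 0.21  1.35 -0.01]
(-0.001, False) [-1.6 -0.3 33.3] [-2.5 -0.2 -0.6] [ 0.04  0.64 -0.04]
(-0.003, False) [-1.8 -0.2 33.5] [ 1.5 -0.7 -5.3] [-0.28 -0.63  0.01]
(-0.0045, False) [-2.   0.  34.2] [ 5.2 -2.  -5.6] [-0.31 -1.17  0.01]
38.1917
```

The catch holds: the pack stays at about −1.8 mm even under a 5 N pull back. I relax and release.

```bash
python3 - <<'E'
from h import *
robot.line_to(loc(MO,(-.0022,0,.0342)),om,velocity=.02); rm('relax')
fingers.gripper_to(1.0,20); rm('open')
robot.line_to(loc(MO,(-.0022,0,.06)),om,velocity=.05,f_stop=8); rm('up')
robot.line_to(loc(MO,(-.0022,0,.16)),om,velocity=.15)
robot.move_to([0.55,-0.28,0.23],[180,0,12]); shot('wrist','m7')
im=vision.grab_frame('scene');cv2.imwrite('pics/s7.png',im[:,:,::-1])
cv2.imwrite('pics/s7z.png',cv2.resize(im[110:330,140:540,::-1],(800,440),interpolation=cv2.INTER_CUBIC))
a=cv2.imread('pics/m7.png')[0:240,200:430];cv2.imwrite('pics/m7z.png',cv2.resize(cv2.convertScaleAbs(a,alpha=1.5,beta=10),None,fx=2.5,fy=2.5,interpolation=cv2.INTER_CUBIC))
print(robot.current_time_s(),recognise('pack_center','scene')[:1])
E
```

```text
relax [-1.8  0.1 34.2] [ 1.5 -1.5 -3.8] [-0.12 -0.51 -0.07]
open [-2.2  0.  34.4] [-0.3  0.1  0.7] [-0.01  0.01  0.02]
up [-2.3 -0.1 60.1] [ 0.1  0.4 -0.5] [0.   0.   0.05]
40.9833 [{'rect': [214.3, 181.4, 20.3, 18.0], 'p': 0.76}]
```

View pics/m7z.png

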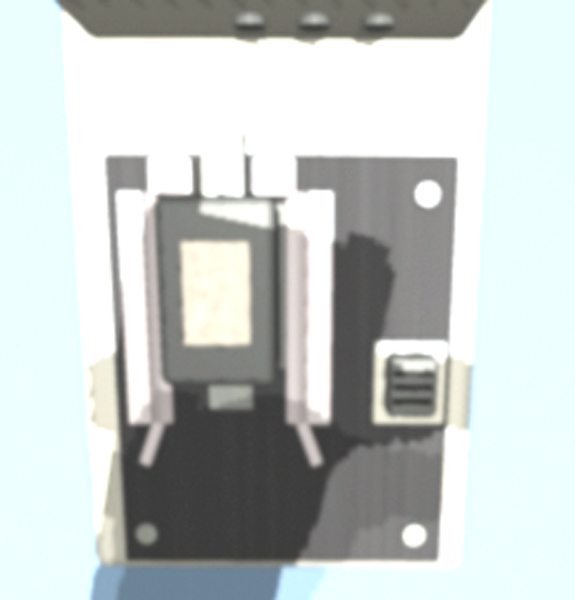

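View pics/s7z.png

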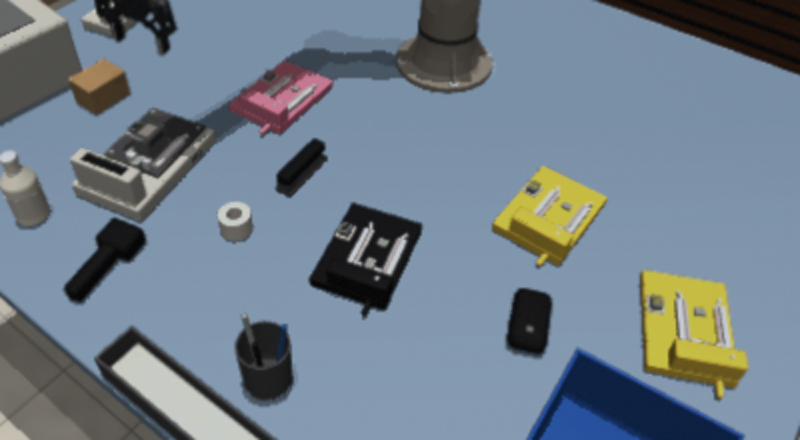

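The close-up shows the pack at the stop, with the tooth visible behind it at about (230,397), just as it looked in the charger at the start. In the scene view the bystanders are where they were. I hand the job in.

```bash
python3 -c "
from h import *
workorder.close_job(); print(robot.current_time_s())"
```

```text
the job is handed in; nothing more can be done
the job is handed in; nothing more can be done
```

The battery pack is in the monitor's slide with its catch shut behind it. I handed the job in at about 41 s of the 72 s; no verdict is reported.

- **Charger:** I pressed the charger's key at about 5 N. The pack sprang out to about x = −28 mm, further than the −16 mm given, but it stayed in the slide. I then drew it out with side forces of about 1.5 N or less.
- **Monitor:** I slid the pack in until it stopped firmly, 16 mm past where it met the pusher. The push peaked at about 17 N.
- **Last checks:** When I eased off, the pack stayed at about x = −1.8 mm even under a 5 N pull back, so the catch is holding. The final wrist picture shows the tooth up behind the pack. The scene picture shows the label roll, stapler, mouse and carton where they were, by eye.
- **Not read directly:** I inferred the catch and pusher positions, including the spring-out step, from force, position and pictures.
- **Release:** The gripper is open and the arm is clear.

No check failed. Apart from the spring-out distance, only my first rough top-camera estimate of the pack disagreed, by about 12 mm in y. The wrist-camera fit replaced it and matched all three cameras.

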